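Shut the coin case and snap all four tabs

ROBOT

A 6-joint arm with a two-finger parallel gripper is mounted at the origin on the work surface. World frame = base frame: x ahead of the robot, y to its left, z up, the work surface at z = 0. Lengths are in m, angles in degrees, forces in N, time in s.
With the tool pointing down it reaches from about 0.325 to 0.9 m from the base axis. Payload 3.5 kg.
Tool frame: the origin (TCP) lies on the mounting face of the last link; the fingertips stand 173 mm ahead of it and the grasp point (between the pads) lies 155 mm ahead of it (tip_reach is the distance from the TCP to the fingertips, in m); y points along the fingers, z is the direction in which the jaws open and shut, and the axes are right-handed (so a half turn about y gives the same grasp; the last joint's range is limited). The gripper opens to 85 mm and grips with 20 to 120 N. Pads are 22 mm wide; open, the fingers measure 114 mm over their backs; the gripper's body (76 mm by 85 mm) begins 54 mm behind the grasp point. The pads swing forward as they close: fully open they stand 13 mm farther back than shut.
Start: joints at [69.362, 15.837, -1.513, 72.651, 0, 84.076], TCP at [0.159, 0.605, 0.405] pointing down, gripper open.
Joint ranges: [-178.77, 178.77], [-48.84, 107.48], [-61.69, 71.31], [-111.58, 123.2], [-90, 87.43], [-180, 180]. Speed limits (degrees/s): [147.25, 147.25, 180, 180, 180, 180].

INTERFACE

Orientations are given as [roll, pitch, yaw] about the fixed x, y, z axes, in that order (R = Rz(yaw) Ry(pitch) Rx(roll)).
In Python, from workcell import * gives the robot as it stands. Calls block until the motion is done:
- move_pose(position, orientation): joint-space move of the TCP to a pose.
- move_linear(position, attitude=None, feed=0.15, threshold=None): straight line of the TCP; attitude=None keeps the orientation; feed is the mean speed in m/s. With threshold (N) it stops when the force on the tool has changed by that much, and returns True; else False.
- movej(angles): joint-space move.
- command_gripper(opening, grasp_force=None): finger opening in m; grasp_force is the grip in N (None keeps the last); returns when the fingers have stopped.
- sleep(seconds).
- inverse_kinematics(position, orientation): joint angles nearest the present ones, or None.
- get_image(name): name is "side" or "top" or "wrist"; returns a dict with "color" (400x640x3 uint8, red, green, blue), "fovy" (degrees; the focal length in pixels is half the picture's height over the tangent of half this angle, whatever the lens; pixels are square), "cx", "cy" (the principal point, pixels), "eye" and "attitude" of the camera in the world; the wrist camera has in their place "mount" (4x4, takes a point from camera to tool coordinates, whose origin is the TCP and whose axes are the tool frame's). Camera axes: x right, y up, looking along -z (the intrinsics and any distortion apply to the point x, -y, -z); pixel columns grow to the right and rows downward; lengths in m; the calibration is good to about 2 mm. A picture is of the moment at which its call begins: read the wrist's pose just before it. There is no depth.
A pose or a line that the arm cannot do raises PlanningError and nothing moves.
- sign_off(): hands the job in, once; it reports no verdict.
Trained networks look in the newest picture that a camera, given by its name, has taken for a name from the list of things; names that differ only in an ending like _2 or _b are one class to them, and where a whole thing is asked for, a point or a joint stands for the part that bears it (a point fixed in the world has none). Each returns a list of dicts, best first, with "conf" (0 to 1); they miss things now and then, are a little off and sometimes report something else, mostly with a low value. They report only what shows in the picture. A call takes as long as a camera call. They do not tell look-alikes from the thing itself.
- recognise(camera, query): "centre" ([x, y, z] in m, in the coordinates of the camera as it stood for that picture, good to about 4 mm: the middle of the surface that is visible of it).
- mark_of(camera, query): "centre" ([x, y, z] in m, in the coordinates of the camera as it stood for that picture, good to about 4 mm: a listed point, or the origin of a listed thing).
Readings, each from a call of its own:
- read_time_s(): time.
- read_q(): joint angles.
- read_joint_vel(): joint speeds.
- read_joint_torque(): joint torques, N m.
- read_tool_pos(): TCP position.
- read_orientation(): TCP orientation.
- read_wrist_force(): force on the tool from outside, world axes, zero at the start.
- read_ft_torque(): the same for the moment, N m.
- read_width(): finger opening in m.
Only numpy, scipy, OpenCV 4.12 (cv2) and the standard library are available. Lean on these libraries where they do the work, as an engineer would, in place of code of your own. Each camera call takes 0.05 s, during which the arm holds its last target. There are 200 camera calls.

TASK

Shut the lid of the coin case and press its four orange snap tabs one after another until every one is fully home. The lamp bar hangs over the two far tabs, so lean in under it from the near side; do not knock the lamp, and leave the touchstone, loupe, stamp pad and coin where they lie.

Things in the scene. Friction and masses are not known exactly. Their poses are not given: they have to be found in the camera images.
- case: grey plastic coin case, fixed to the desk, 150 mm deep (x) by 190 mm wide (y) and 32 mm high without its lid; origin at the centre of its underside on the desk, x towards its far side (away from the robot, the lamp side), y towards its left side where the lid's hinge is, z up
- lid (a joint): hinge of the case's lid, a white frame round a clear pane, 150 by 190 by 8 mm; rad, 0 = shut, grows as the right-hand edge lifts. The hinge line runs along the case's x, at y = +95 mm, z = 32 mm in the case's frame. The stiff hinge stays at the angle where it is left; about 1 to 3 N downward near the right edge moves it. Shut, the lid's upper face is 40 mm above the desk
- lid_free_edge (a point): middle of the upper right-hand edge of the lid (the edge that lifts), 190 mm from the hinge; moves with the lid
- lamp: inspection lamp, fixed to the desk behind the case and placed alike to it (its origin and axes coincide with the case's): two posts of 12 mm at x = 107 mm, y = +-135 mm carry a level bar 300 mm long (y), from x = 56 to 108 mm and z = 170 to 192 mm, straight over the two far tabs; under it stands a foot 12 mm high, from x = 82 to 132 mm. The lamp is not to be knocked
- touchstone: grey stone slab 90 x 45 x 18 mm lying on the desk, bystander; origin at the centre of its underside
- loupe: brass loupe lying on the desk, disc 48 mm across and 12 mm high with a 46 mm handle, bystander; origin under the disc's centre
- stamp_pad: black stamp pad case 110 x 70 x 22 mm, bystander; origin at the centre of its underside
- halfpenny: copper coin 34 mm across, 4 mm thick, lying flat on the desk, bystander; origin at the centre of its underside
- tab_near_left (a joint): travel of the near left snap tab, m: 0 = up (9 mm proud of the lid), 0.007 = fully home (2 mm proud). It slides at right angles to the lid in a tight clip: about 6 to 8 N pushes it, it stays wherever it is left and meets a firm stop when home; it may start up to 2 mm down
- tab_near_left_top (a point): centre of the upper face of the near left snap tab, an orange pad 24 mm (x) by 34 mm (y) in the lid's frame strip; moves with lid and tab. Lid shut, it lies at x = -58, y = 55 mm in the case's frame, 49 mm above the desk when up and 42 mm when home
- tab_near_right (a joint): travel of the near right snap tab, m: 0 = up (9 mm proud of the lid), 0.007 = fully home (2 mm proud). It slides at right angles to the lid in a tight clip: about 6 to 8 N pushes it, it stays wherever it is left and meets a firm stop when home; it may start up to 2 mm down
- tab_near_right_top (a point): centre of the upper face of the near right snap tab, an orange pad 24 mm (x) by 34 mm (y) in the lid's frame strip; moves with lid and tab. Lid shut, it lies at x = -58, y = -55 mm in the case's frame, 49 mm above the desk when up and 42 mm when home
- tab_far_left (a joint): travel of the far left snap tab, m: 0 = up (9 mm proud of the lid), 0.007 = fully home (2 mm proud). It slides at right angles to the lid in a tight clip: about 6 to 8 N pushes it, it stays wherever it is left and meets a firm stop when home; it may start up to 2 mm down
- tab_far_left_top (a point): centre of the upper face of the far left snap tab, an orange pad 24 mm (x) by 34 mm (y) in the lid's frame strip; moves with lid and tab. Lid shut, it lies at x = 58, y = 55 mm in the case's frame, 49 mm above the desk when up and 42 mm when home; the underside of the lamp bar is 121 mm above it when up, so that the gripper must come leaning, from the near side
- tab_far_right (a joint): travel of the far right snap tab, m: 0 = up (9 mm proud of the lid), 0.007 = fully home (2 mm proud). It slides at right angles to the lid in a tight clip: about 6 to 8 N pushes it, it stays wherever it is left and meets a firm stop when home; it may start up to 2 mm down
- tab_far_right_top (a point): centre of the upper face of the far right snap tab, an orange pad 24 mm (x) by 34 mm (y) in the lid's frame strip; moves with lid and tab. Lid shut, it lies at x = 58, y = -55 mm in the case's frame, 49 mm above the desk when up and 42 mm when home; the underside of the lamp bar is 121 mm above it when up, so that the gripper must come leaning, from the near side
There are look-alikes about, which are no part of the job. There is more than one size of the case; the job needs the smaller.

How it is judged (in metres and radians):
At the end, for the whole second after the job is handed in: The lid is shut (within 0.04 rad), all four snap tabs are home (more than 5.5 of their 7 mm), and the touchstone, loupe, stamp pad and coin each lie within 30 mm of where they began (value of joint lid below 0.04 rad and value of joint each of tab_near_left, tab_near_right, tab_far_left, tab_far_right above 0.0055 m and distance of each of touchstone, loupe, stamp_pad, halfpenny from where it was at the start of the episode below 0.03 m).
It fails at once if the lamp is knocked (more than 8 N) (contact force between lamp and anything else above 8 N).
It fails at once if a bystander is moved more than 30 mm (distance of any of touchstone, loupe, stamp_pad, halfpenny from where it was at the start of the episode above 0.03 m).
It also fails if it takes over 45 s, if anything falls off the work surface, if the arm or the gripper's body presses on something with over 40 N, if the wrist force passes 120 N, or if a joint passes its speed limit or range.

## Working session

There is one attempt and no reset: what is moved stays moved. The work goes in short steps, each a Python script; the robot and the scene stay as the last script left them, time stands still between calls to the robot, and variables do not carry over. Pictures are saved under pics/ and viewed, about 8 in all and at most 12, crops included, and the job is handed in when it is done.

```bash
mkdir -p pics; ls; cat > h.py <<'E'
from workcell import *
import numpy as np, cv2
from scipy.spatial.transform import Rotation as Ro
def rot(a):
    a=np.array(a,float)
    return a if a.shape==(3,3) else Ro.from_euler('xyz',a,degrees=True).as_matrix()
def cam(name,save=None):
    p,o=(np.array(read_tool_pos()),rot(read_orientation())) if name=='wrist' else (None,None)
    im=get_image(name)
    if name=='wrist':
        M=np.eye(4);M[:3,:3]=o;M[:3,3]=p;T=M@np.array(im['mount'])
    else:
        T=np.eye(4);T[:3,:3]=rot(im['attitude']);T[:3,3]=im['eye']
    if save: cv2.imwrite('pics/'+save,im['color'][:,:,::-1])
    return im,T
def pix(im,T,P):
    c=np.linalg.inv(T)@np.append(P,1); f=im['color'].shape[0]/2/np.tan(np.radians(im['fovy']/2))
    return np.round([im['cx']+f*c[0]/-c[2],im['cy']-f*c[1]/-c[2]],0)
def w(T,c): return (T@np.append(c,1))[:3]
E
python3 - <<'E'
from h import *
print(read_tool_pos(),read_orientation(),read_time_s())
ims=[]
for n in ['top','side']:
    im,T=cam(n); ims.append(im['color'])
    print(n,{k:v for k,v in im.items() if k!='color'})
    for q in ['case','lid_free_edge','lamp','tab_near_left_top','tab_near_right_top','tab_far_left_top','tab_far_right_top','touchstone','loupe','stamp_pad','halfpenny']:
        for d in mark_of(n,q):
            if d['conf']>.25: P=w(T,d['centre']); print(q,round(d['conf'],2),P.round(3),pix(im,T,P))
    cv2.imwrite(f'pics/{n}0.png',im['color'][:,:,::-1])
E
```

```text
pics
[0.15860653 0.60411629 0.40354874] [-9.01273005e+01  1.35087722e-02 -1.47129337e+01] 0.0
top {'fovy': 49.04091010815741, 'cx': 323.0564849436739, 'cy': 199.61015392808108, 'eye': array([0.45587737, 0.01030828, 0.96554026]), 'attitude': array([  3.80294609,   0.50102204, -91.48546633])}
case 0.93 [ 0.606 -0.029  0.   ] [343. 161.]
case 0.81 [0.325 0.108 0.002] [284. 290.]
case 0.3 [0.672 0.022 0.061] [319. 126.]
lid_free_edge 0.86 [ 0.317 -0.02   0.051] [343. 296.]
lid_free_edge 0.83 [ 0.594 -0.12   0.081] [389. 159.]
lamp 0.57 [ 0.686  0.2   -0.   ] [239. 128.]
tab_near_left_top 0.93 [0.247 0.182 0.065] [245. 334.]
tab_near_left_top 0.5 [0.553 0.037 0.056] [313. 183.]
tab_near_right_top 0.85 [0.248 0.036 0.063] [317. 332.]
tab_near_right_top 0.84 [ 0.545 -0.069  0.076] [365. 184.]
tab_far_left_top 0.85 [0.405 0.168 0.064] [250. 256.]
tab_far_left_top 0.59 [0.67  0.024 0.06 ] [318. 127.]
tab_far_right_top 0.87 [0.394 0.029 0.065] [319. 259.]
tab_far_right_top 0.54 [ 0.662 -0.081  0.077] [369. 127.]
tab_far_right_top 0.53 [ 0.631 -0.259 -0.003] [446. 147.]
touchstone 0.83 [ 0.631 
[... 660 characters left out ...]
 [324. 200.]
tab_near_left_top 0.65 [0.256 0.18  0.063] [166. 226.]
tab_near_right_top 0.63 [0.248 0.04  0.065] [202. 261.]
tab_near_right_top 0.61 [ 0.545 -0.067  0.079] [356. 214.]
tab_far_left_top 0.7 [0.673 0.026 0.057] [363. 183.]
tab_far_left_top 0.57 [0.407 0.175 0.064] [229. 198.]
tab_far_left_top 0.4 [ 0.66  -0.076  0.084] [396. 193.]
tab_far_right_top 0.68 [0.395 0.029 0.062] [268. 231.]
tab_far_right_top 0.5 [ 0.656 -0.078  0.082] [395. 195.]
touchstone 0.9 [ 0.629 -0.26   0.003] [456. 271.]
loupe 0.63 [0.546 0.194 0.002] [274. 195.]
stamp_pad 0.57 [ 0.69   0.202 -0.002] [315. 174.]
halfpenny 0.72 [ 0.473 -0.251  0.001] [404. 309.]
halfpenny 0.55 [ 0.605 -0.023 -0.   ] [358. 224.]
```

```bash
python3 - <<'E'
import cv2,numpy as np
a=cv2.imread('pics/top0.png');b=cv2.imread('pics/side0.png')
c=cv2.resize(a[80:240,220:480],(780,480),interpolation=cv2.INTER_CUBIC)
cv2.imwrite('pics/crop0.png',c)
E
```

```text
(no output)
```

View pics/top0.png

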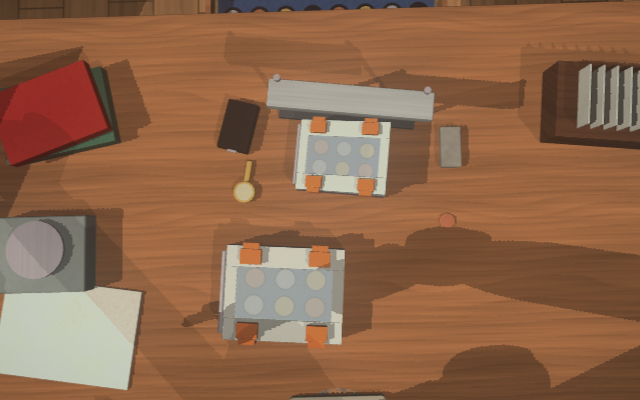

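View pics/side0.png

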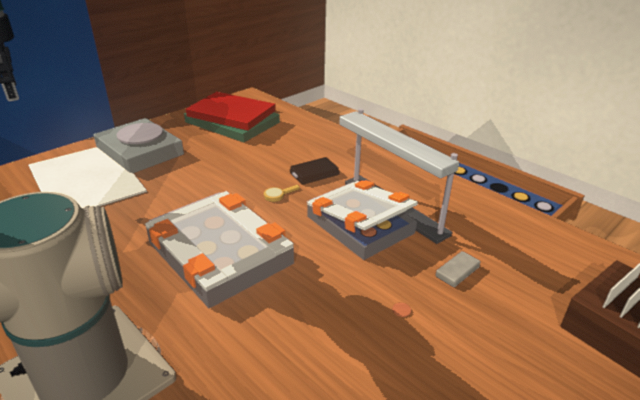

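View pics/crop0.png

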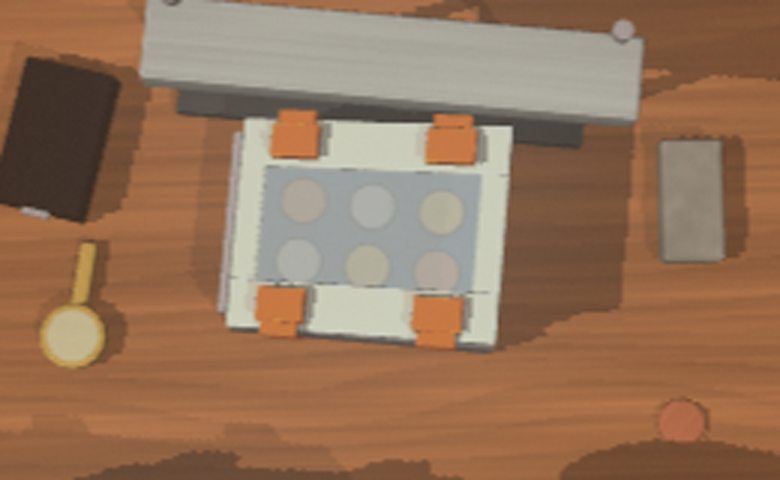

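Two cases are visible. The one at top pixel (343,161) sits under the lamp, with tabs about 116 x 108 mm apart, which fits the listed ±58/±55 mm. The one at (284,290) has tabs about 148 x 143 mm apart and no lamp, so it is the larger look-alike. The crop confirms the smaller case under the lamp bar, with its lid ajar. The loupe is at (244,190), the pad at (237,128), the stone at (449,146) and the coin at (446,220).

Next I'll fit the pose, move to a hover with the gripper shut, and refine with the wrist camera.

```bash
cat >> h.py <<'E'
from scipy.optimize import least_squares
L={'case':(0,0,0),'lid_free_edge':(0,-95,40),'tab_near_left_top':(-58,55,48),'tab_near_right_top':(-58,-55,48),'tab_far_left_top':(58,55,48),'tab_far_right_top':(58,-55,48)}
def model(p,n):
    x,y,z=np.array(L[n])/1000.
    if n!='case':
        c,s=np.cos(p[3]),np.sin(p[3]); dy,dz=y-.095,z-.032
        y,z=.095+c*dy+s*dz, .032-s*dy+c*dz
    c,s=np.cos(p[2]),np.sin(p[2])
    return np.array([p[0]+c*x-s*y,p[1]+s*x+c*y,z])
P0=[.607,-.027,-.104,.21]
def observe(names,p0=P0):
    obs=[]
    for n in names:
        im,T=cam(n)
        for q in L:
            for d in mark_of(n,q):
                P=w(T,d['centre'])
                if d['conf']>.4 and np.linalg.norm(P-model(p0,q))<.03: obs.append((n,q,P))
    return obs
def fit(obs,p0=P0):
    r=least_squares(lambda p:np.concatenate([model(p,q)-P for _,q,P in obs]),p0,loss='soft_l1',f_scale=.004)
    return r.x
def tcp(case,xyz,a):
    """TCP pose leaning a deg, lowest tip edge at case-frame point xyz (m)"""
    ar=np.radians(a); c,s=np.cos(case[2]),np.sin(case[2])
    R=np.array([[c,-s,0],[s,c,0],[0,0,1]])
    d=np.array([np.sin(ar),0,-np.cos(ar)]); e=np.array([np.cos(ar),0,np.sin(ar)])
    v=np.array(xyz)-.173*d+(.011*e if a>3 else 0)
    return R@v+[case[0],case[1],0],[-90,-a,np.degrees(case[2])],R@d
E
python3 - <<'E'
from h import *
o=observe(['top','side']); p=fit(o); print('static',len(o),p)
move_pose([.40,-.02,.45],[-90,0,-6]); command_gripper(0)
print(read_q())
o2=[]
for pos,att in [((.40,-.02,.45),None),((.44,-.10,.45),[-90,-15,-6])]:
    if att: move_pose(pos,att)
    o2+=observe(['wrist']) 
cam('wrist','wrist1.png')
print(len(o2)); p2=fit(o2) if len(o2)>3 else None; print('wrist',p2)
pa=fit(o+o2); print('all',pa)
for n,q,P in o+o2: print(n,q,((P-model(pa,q))*1000).round(0))
np.save('case.npy',pa)
for xyz,a in [((0,-.085,.06),10),((-.058,.055,.05),10),((-.058,-.055,.05),10),((.058,.055,.05),40),((.058,-.055,.05),40)]:
    t,r,d=tcp(pa,xyz,a); print(t.round(3),inverse_kinematics(list(t),r))
print(read_time_s(),read_wrist_force())
E
```

```text
static 12 [ 0.60694236 -0.02669251 -0.11820345  0.22295378]
[-1.21341341e+01 -8.85673013e+00 -2.24718068e+01  7.63818922e+01
  5.02726122e-04 -6.13201366e+00]
7
wrist [ 0.60744686 -0.02521967 -0.1109817   0.2176913 ]
all [ 0.60711962 -0.02620216 -0.1158501   0.22100926]
top case [ 1.  0. -2.]
top lid_free_edge [-2. -4. -2.]
top tab_near_left_top [-3. -3.  0.]
top tab_near_right_top [ 0. -3. -2.]
top tab_far_left_top [ 0. -1.  3.]
top tab_far_right_top [-1.  0. -1.]
side case [-5. -2. -1.]
side lid_free_edge [-2.  3.  2.]
side tab_near_left_top [2. 1. 2.]
side tab_near_right_top [ 1.  2. -0.]
side tab_far_left_top [ 2.  0. -1.]
side tab_far_right_top [1. 1. 4.]
wrist tab_near_left_top [-4.  5. -1.]
wrist case [-1.  1. -1.]
wrist lid_free_edge [ 1. -1. -1.]
wrist tab_near_left_top [-1.  7. -1.]
wrist tab_near_right_top [ 2. -3.  1.]
wrist tab_far_left_top [ 2. -2. -1.]
wrist tab_far_right_top [2. 1. 1.]
[ 0.578 -0.108  0.232] [-17.28433569  17.22034684 -22.83222638  40.11618555   1.83845977
 -10.48848414]
[0.537 0.037 0.222] [ -2.75538635  13.50454508 -29.51024571  37.00769556  -0.67366019
   3.82353011]
[ 0.524 -0.072  0.222] [-15.14694771  12.66669209 -30.62700708  36.81419412   1.47234784
  -8.38180222]
[0.569 0.034 0.19 ] [ -2.57509533  15.13017897 -41.35838736  -6.41760013  -2.61012082
   3.11430774]
[ 0.556 -0.076  0.19 ] [-15.54885943  14.33983176 -42.4771137   -6.47470947   5.71437321
  -6.8490953 ]
6.3333 [-0.03635287 -0.98182952  0.34874907]
```

View pics/wrist1.png

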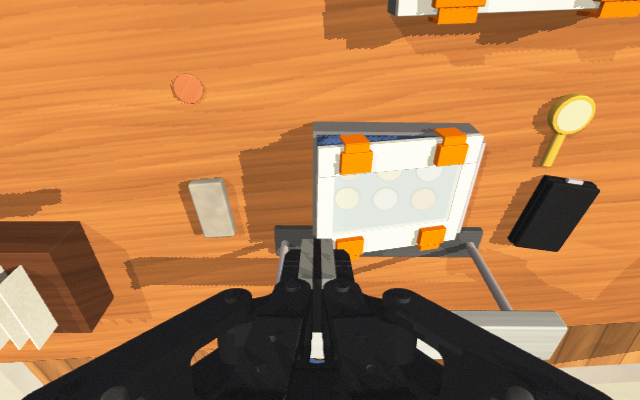

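The wrist view shows the small case at (395,190) with its lid ajar and the shut fingertips at (317,275). Now I'll shut the lid and press the near tabs.

```bash
cat >> h.py <<'E'
def press(case,x,y,a,z0,zend,th,feed=.04,back=.06):
    t,r,d=tcp(case,[x,y,z0],a)
    move_pose(list(t-back*d),r); move_linear(list(t))
    e,_,_=tcp(case,[x,y,zend],a)
    hit=move_linear(list(e),feed=feed,threshold=th)
    z=read_tool_pos()[2]-e[2]+zend; f=read_wrist_force()
    print('press',x,y,'hit',hit,'edge z',round(z,4),'F',np.round(f,1))
    return hit,z
def lift(case,a,back=.06):
    p=np.array(read_tool_pos()); d=tcp(case,[0,0,0],a)[2]
    move_linear(list(p+[0,0,.012])); move_linear(list(p+[0,0,.012]-back*d))
E
python3 - <<'E'
from h import *
c=np.load('case.npy')
press(c,0,-.085,10,.10,.036,15); lift(c,10)
press(c,-.058,-.055,10,.06,.036,30,feed=.025); lift(c,10)
print(read_time_s(),read_wrist_force())
cam('side','side1.png')
i=cv2.imread('pics/side1.png')[140:270,260:480]; cv2.imwrite('pics/side1c.png',cv2.resize(i,None,fx=3.4,fy=3.4,interpolation=2))
E
```

```text
press 0 -0.085 hit True edge z 0.0396 F [-2.2 -0.3  7.7]
press -0.058 -0.055 hit True edge z 0.0413 F [-4.1  0.4 10.5]
12.3167 [ 0.2547426   0.25537865 -0.99290741]
```

View pics/side1c.png

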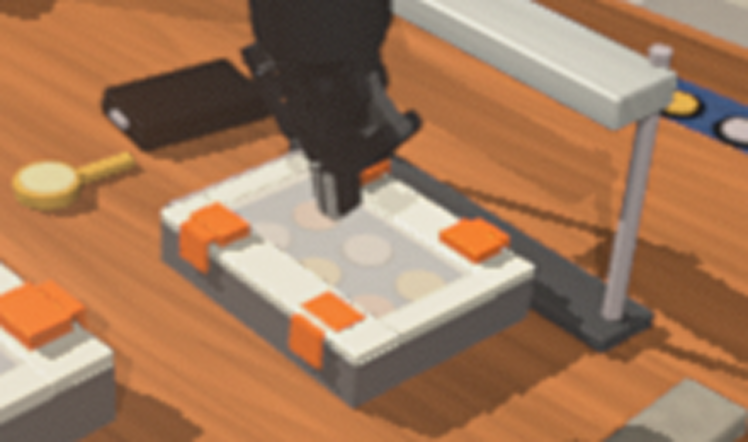

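The crop shows the lid shut, the near-right tab (330,310) flush and the other three still proud. I'll press the near-left tab, then the far ones with a 40° lean.

```bash
python3 - <<'E'
from h import *
c=np.load('case.npy')
press(c,-.058,.055,10,.06,.036,30,feed=.025); lift(c,10)
for y in (.055,-.055):
    t,r,d=tcp(c,[.058,y,.062],40)
    if y>0: move_pose(list(t-.13*d),r)
    else: move_linear(list(t-.13*d))
    move_linear(list(t-.06*d))
    press(c,.058,y,40,.062,.036,30,feed=.025); lift(c,40,.12)
    print(read_time_s())
t=np.array(read_tool_pos()); move_linear([.40,-.1,.40])
cam('side','side2.png'); im,T=cam('wrist','wrist2.png')
i=cv2.imread('pics/side2.png')[140:270,260:480]; cv2.imwrite('pics/side2c.png',cv2.resize(i,None,fx=3.4,fy=3.4,interpolation=2))
for q in L:
  if q!='case':
    for n in('top','side'):
        im,T=cam(n)
        for d in mark_of(n,q):
            P=w(T,d['centre'])
            if d['conf']>.4 and np.linalg.norm(P-model([*c[:3],0],q))<.03: print(n,q,P.round(3))
print(read_time_s(),read_wrist_force())
E
```

```text
press -0.058 0.055 hit True edge z 0.0414 F [-3.2  0.3  9.7]
press 0.058 0.055 hit True edge z 0.0397 F [-7.8  0.2 10.4]
19.175
press 0.058 -0.055 hit True edge z 0.0395 F [-10.1   1.4  13.3]
23.5833
top lid_free_edge [ 0.593 -0.121  0.042]
side lid_free_edge [ 0.593 -0.121  0.042]
top tab_near_left_top [0.555 0.037 0.041]
side tab_near_left_top [0.56  0.035 0.041]
top tab_near_right_top [ 0.545 -0.075  0.04 ]
side tab_near_right_top [ 0.546 -0.072  0.042]
top tab_far_left_top [0.672 0.017 0.044]
side tab_far_left_top [0.672 0.02  0.041]
top tab_far_right_top [ 0.657 -0.087  0.043]
side tab_far_right_top [ 0.658 -0.085  0.046]
25.8 [ 0.00546505 -0.40954267  0.12007943]
```

View pics/side2c.png

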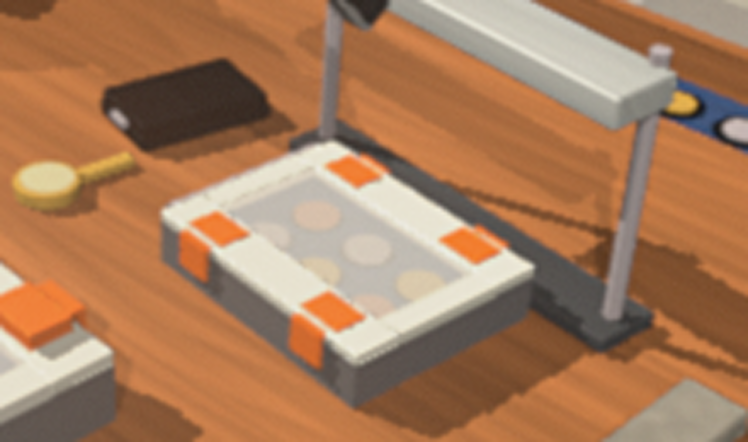

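The crop shows all four tabs flush at (218,228), (333,310), (357,170) and (473,243), and the lid shut. The loupe and pad haven't moved, and the lamp is untouched. Handing in.

```bash
python3 - <<'E'
from h import *
im,T=cam('top')
for q in ['touchstone','loupe','stamp_pad','halfpenny']:
    d=mark_of('top',q)
    if d: print(q,w(T,d[0]['centre']).round(3))
print(sign_off())
E
```

```text
touchstone [ 0.631 -0.263 -0.003]
loupe [ 0.544  0.19  -0.001]
stamp_pad [0.685 0.201 0.001]
halfpenny [ 0.469 -0.25  -0.001]
the job is handed in; nothing more can be done
None
```

I shut the lid of the smaller case (the one under the lamp) and pressed all four snap tabs, then handed the job in at about 26 s of the 45 s allowed. No verdict is reported.

- **How:** I used the shut fingertips throughout. The near tabs were pressed at a 10° lean, and the far ones at 40° from the near side, under the bar.
- **Tabs:** Each press ended on a firm stop at the 30 N threshold. The fingertip edge read 41.3 and 41.4 mm above the desk on the near tabs, and 39.7 and 39.5 mm on the far ones. Home is nominally 42 mm; I put the lower far readings down to my model of the tip edge when leaning.
- **Lid and picture check:** The last side picture shows the lid shut and all four tabs flush. The networks put the lid's free edge at 42 mm (40 mm when shut) and the tab tops at 40–46 mm.
- **One disagreement:** The side camera put the far-right tab at 46 mm against 43 mm from the top camera. I took this as detector noise, since both far tabs stopped within 0.2 mm of each other, and did not press it again.
- **Lamp and bystanders:** I noticed no contact with the lamp, though no reading measures it directly. The touchstone, loupe, stamp pad and coin were found within about 4 mm of where they started.

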